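# Sweep the loose caps into the scrap pan

## Task

Three loose screw caps (yellow, blue and green) lie about on the worktop: sweep all three with the closed fingers into the steel scrap pan on the right, sliding them along the surface and never picking them up or flipping them over. Each cap must end lying flat on the pan's floor, wholly past the sloping lip and not on another cap. Leave everything else standing where it is.

Things in the scene. Friction and masses are not known exactly. Their poses are not given: they have to be found in the camera images.
- pan: fixed low sheet-steel scrap pan on the worktop, to the robot's right; it does not move. Origin at worktop level. Own frame, mm: mouth faces -x (at yaw about -90 degrees: world +y, the robot's left), y runs along the mouth; walls on the other three sides, 30 high (rolled rim to 33), inner faces at x = +82 and y = -115 and +115; side walls x = -66 to +86; wire handle behind to x = +126
- pan_lip (a point): middle of the inner edge of the pan's sloping lip, where the flat floor begins: pan x = -55, y = 0, z = 3 mm. The lip rises 3 mm from the worktop at pan x = -85 to here; the flat floor, 3 mm above the worktop, runs from here to the back wall (pan x = +82). Axes as the pan's
- cap_yellow: yellow plastic screw cap lying top up, round, 52 mm across and 20 high, about 30 g, ribbed side; origin at the centre of its underside. Slides freely on the worktop, over the lip and on the pan floor.
- cap_blue: blue plastic screw cap lying top up, round, 48 mm across and 20 high, about 30 g, ribbed side; origin at the centre of its underside. Slides freely on the worktop, over the lip and on the pan floor.
- cap_green: green plastic screw cap lying top up, round, 44 mm across and 20 high, about 30 g, ribbed side; origin at the centre of its underside. Slides freely on the worktop, over the lip and on the pan floor.
- puck: bystander, loose: small black round puck, 51 mm across, 24 high (mm); origin at the centre of its underside
- charger: bystander, loose: small white plug charger lying down, 36x47x26 (mm); origin at the centre of its underside
- red_bowl: bystander, loose: red bowl, 115 across, 59 high (mm); origin at the centre of its underside
- salt_shaker: bystander, loose: grey metal shaker, 68 across, 103 high (mm); origin at the centre of its underside
- squeeze_mustard: bystander, loose: yellow squeeze bottle, 58x53x200, at the back under the shelf (mm); origin at the centre of its underside
- squeeze_chilli: bystander, loose: red squeeze bottle, 59x54x200, at the back under the shelf (mm); origin at the centre of its underside
Not all that is in view belongs to the job. Several things have the shape of the cap_yellow; the one meant has the colours described above.

How it is judged (in metres and radians):
At the end, for the whole second after the job is handed in: All three caps lie flat (within 0.15 rad, top up) and at rest on the flat floor of the pan, between its walls and wholly past the sloping lip (within 3 mm), none on top of another or on a wall (x of cap_yellow in the frame of pan between -0.032 and 0.085 m and y of cap_yellow in the frame of pan between -0.117 and 0.117 m and z of each of cap_yellow, cap_blue, cap_green in the frame of pan below 0.008 m and angle between each of cap_yellow, cap_blue, cap_green's own z axis and vertical below 0.15 rad and linear speed of each of cap_yellow, cap_blue, cap_green below 0.02 m/s and x of cap_blue in the frame of pan between -0.034 and 0.085 m and y of cap_blue in the frame of pan between -0.117 and 0.117 m and x of cap_green in the frame of pan between -0.036 and 0.085 m and y of cap_green in the frame of pan between -0.117 and 0.117 m); the robot touches nothing.
It fails at once if a cap is lifted or carried instead of being swept along the surface (height (world z) of any of cap_yellow, cap_blue, cap_green above 0.016 m).
It fails at once if a cap is turned over (angle between any of cap_yellow, cap_blue, cap_green's own z axis and vertical above 1 rad).
It fails at once if a bystander is moved by more than 15 mm (distance of any of puck, charger, red_bowl, salt_shaker, squeeze_mustard, squeeze_chilli from where it was at the start of the episode above 0.015 m).
It fails at once if a bystander is tipped (angle between any of puck, charger, red_bowl, salt_shaker, squeeze_mustard, squeeze_chilli's own z axis and vertical above 0.3 rad).
It also fails if it takes over 67 s, if anything falls off the work surface, if the arm or the gripper's body presses on something with over 40 N, if the wrist force passes 120 N, or if a joint passes its speed limit or range.

## Robot

A 6-joint arm with a two-finger parallel gripper is mounted at the origin on a cart in front of the work surface, level with it; the furniture and walls round the work are solid. World frame = base frame: x ahead of the robot, y to its left, z up, the work surface at z = 0. Lengths are in m, angles in degrees, forces in N, time in s.
With the tool pointing down it reaches from about 0.35 to 0.875 m from the base axis. Payload 4.2 kg.
Tool frame: the origin (TCP) lies on the centre line of the jaws, within the pads' length; the fingertips stand 11 mm ahead of it and the grasp point (between the pads) lies 8 mm behind it; z points along the fingers, y is the line along which they close (so a half turn about z gives the same grasp; the last joint's range is limited). The gripper opens to 87 mm and grips with 3 to 60 N. Pads are 19 mm wide; open, the fingers measure 117 mm over their backs; the gripper's body (75 mm by 190 mm) begins 51 mm behind the grasp point.
Start: joints at [-49.469, 22.042, 0.453, 0, -68.411, -14.817], TCP at [0.271, -0.563, 0.234] pointing down, gripper open.
Joint ranges: [-179.83, 179.83], [-69.29, 118.12], [-61.27, 80.66], [-181.25, 117.63], [-171.15, -9.14], [-177.46, 177.46]. Speed limits (degrees/s): [159.86, 159.86, 180, 180, 180, 180].

## Interface

Orientations are given as a 3x3 rotation matrix whose columns are the frame's x, y, z axes.
In Python, from station import r gives the robot as it stands.
- The arm moves only by the tool servo_tool, never from a script. Its argument "commands" is a list that holds one entry, the list of rows, each a list of 7 numbers: the closure, from 0 (fully open) to 1 (shut), then the shift along the tool's x, y, z in mm, then the turn, a rotation vector about the tool's x, y, z in rad. In form: [[[claw, x, y, z, ax, ay, az], ...]]. A call has exactly 5 rows; each row is the pose to reach, as a shift and turn from the pose commanded when the call began, along the tool's axes at that moment; what a row does not reach only later rows make up. A row lasts 1/10 s, in which the tool goes at most 50 mm and 8.59 degrees, less where a joint would pass 70% of its speed; a pose out of reach is approached as far as the arm can. A call with a gripper value outside its range is refused whole. The fingers move at their own pace and stop on an object; the grip force is fixed at half the most. Time passes only in rows, so rows that repeat a pose let the fingers close, or fill a call up. It gives the time, the measured TCP pose, the force, the opening and the grip force at its end, in the units of the state.
- r.sense(): the state, without advancing time (a new reading comes with each control period).
- r.capture(name): name is "scene" or "top" or "wrist"; returns a dict with "pixels" (420x560x3 uint8, red, green, blue), "camera_matrix" (3x3 intrinsics, pixels), "dist" ([k1, k2, p1, p2, k3] as OpenCV has them; the pictures are not rectified), "R" (3x3) and "t" (3): a world point X has camera coordinates R X + t. Camera axes: x right, y down, z forward; pixel columns grow to the right and rows downward; lengths in m; the calibration is good to about 2 mm. A picture is of the moment at which its call begins. There is no depth.
- r.finish_job(): hands the job in; it is judged then, once.
The state is a dict: "time_s": time; "joints": joint angles; "joint_velocities": joint speeds; "effort": joint torques, N m; "tcp_pos": TCP position; "ee_rot": TCP orientation; "wrist_force": force on the tool from outside, world axes, zero at the start; "moment": the same for the moment, N m; "gripper_width": opening from 0.0 (shut) to 1.0 (fully open); "gripper_force": force on a finger pad.
Only numpy, scipy, OpenCV 4.12 (cv2) and the standard library are available. Lean on these libraries where they do the work, as an engineer would, in place of code of your own. Each camera call takes 0.05 s, during which the arm holds its last target. There are 200 camera calls.

## Working session

There is one attempt and no reset: what is moved stays moved. The work goes in short steps, Python scripts to look and compute and a tool call to move; the robot and the scene stay as the last step left them, time stands still between calls to the robot, and variables do not carry over. Pictures are saved under pics/ and viewed, at most 10 in all, crops included, and the job is handed in when it is done.

Besides the shell and the picture viewer there is one more tool, called after ">>>" as a command line: name --argument value ..., lists and objects as JSON in quotes. servo_tool: Moves the arm, as the interface text tells. Its arguments: {"type":"object","properties":{"commands":{"type":"array","items":{"type":"array","items":{"type":"array","items":{"type":"number"}}}}},"required":["commands"]}

```bash
mkdir -p pics
cat > h.py <<'E'
import numpy as np, cv2
from station import r
def cap(n,f=None):
    c=r.capture(n)
    if f: cv2.imwrite('pics/'+f,c['pixels'][:,:,::-1])
    return c
def ray(c,uv,z):
    p=cv2.undistortPoints(np.array([[uv]],float),np.array(c['camera_matrix'],float),np.array(c['dist'],float))[0,0]
    R=np.array(c['R']);t=np.array(c['t']);o=-R.T@t;d=R.T@np.array([p[0],p[1],1])
    return o+d*(z-o[2])/d[2]
def proj(c,X):
    R=np.array(c['R'],float)
    return cv2.projectPoints(np.array([X],float),cv2.Rodrigues(R)[0],np.array(c['t'],float),np.array(c['camera_matrix'],float),np.array(c['dist'],float))[0].ravel()
E
python3 - <<'E'
from h import *
a=cap('top','top.png');b=cap('scene','scene.png')
s=r.sense();print(s['time_s'],s['tcp_pos'],s['ee_rot'],s['gripper_width'])
hsv=cv2.cvtColor(a['pixels'],cv2.COLOR_RGB2HSV)
for n,lo,hi in [('y',(18,110,80),(35,255,255)),('b',(95,110,50),(130,255,255)),('g',(40,80,40),(90,255,255))]:
    m=cv2.inRange(hsv,lo,hi);k,_,st,ce=cv2.connectedComponentsWithStats(m)
    for i in range(1,k):
        if st[i,4]>60: print(n,ce[i].round(1),st[i],ray(a,ce[i],.019).round(3))
E
```

```text
0.1 [ 0.27095742 -0.5626324   0.23258058] [[-9.01046374e-01 -4.33721792e-01 -9.16460042e-04]
 [-4.33722754e-01  9.01044712e-01  1.73223356e-03]
 [ 7.44640328e-05  1.95831234e-03 -9.99998080e-01]] 0.9988021008880142
y [451.4   8.5] [434   6  36   6  67] [ 1.08  -0.435  0.019]
y [266.7 151.3] [256 138  20  24 312] [0.73  0.115 0.019]
y [337.7 228.3] [328 218  20  21 330] [ 0.505 -0.043  0.019]
b [293.  260.1] [285 252  17  18 248] [0.437 0.08  0.019]
g [286.2 218.5] [279 210  16  17 216] [0.545 0.085 0.019]
```

View pics/top.png

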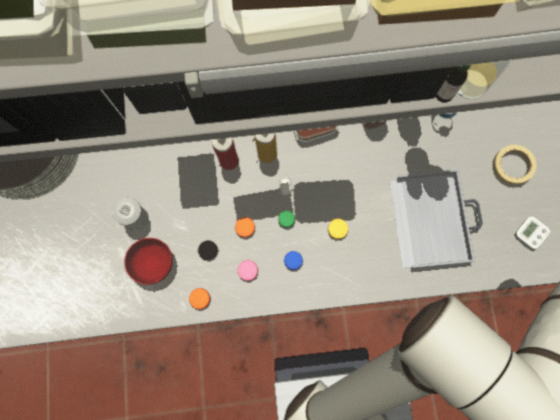

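View pics/scene.png

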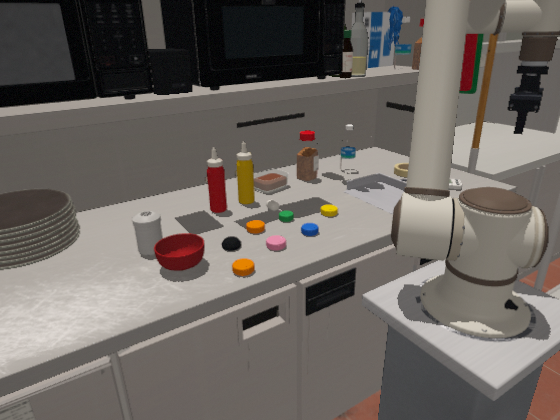

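The image shows the yellow candidate at (338,228). The other caps of that shape are orange at (245,228) and (200,299) and pink at (248,270), so only (338,228) is yellow. Blue is at (293,260), green at (286,218), the charger at (285,186), and the pan at about (430,220) with its mouth facing left. I'll confirm with an enlarged crop that also covers the pan corners.

Run:
```python
from h import *
p=cv2.imread('pics/top.png')[150:290,225:490]
cv2.imwrite('pics/crop.png',cv2.resize(p,None,fx=3,fy=3,interpolation=cv2.INTER_CUBIC))
```

```text
(no output)
```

View pics/crop.png

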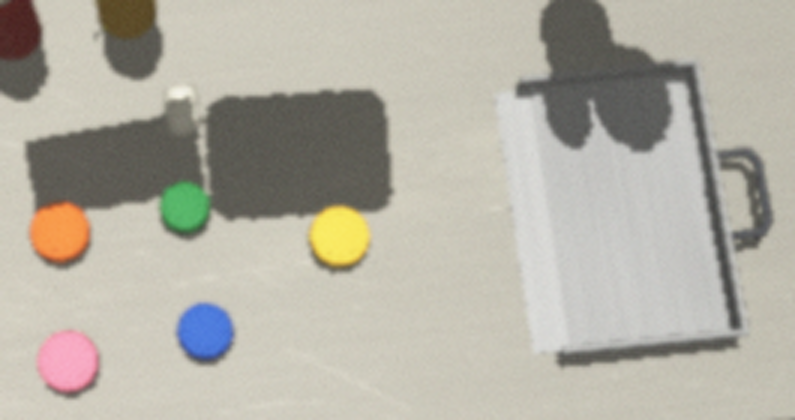

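The crop confirms it: yellow at crop (340,235), blue (206,331) and green (185,207) are true colours, and orange and pink are decoys. Pan lip corners are at crop (498,95), (537,352), and the back rim corners at (693,68), (742,330).

```bash
cat >> h.py <<'E'
def plan(start,goal,rad):
    "approach point (TCP), yaw of push and travel, with rotation/shift from the present pose"
    s=r.sense();T=np.array(s['ee_rot']);p=np.array(s['tcp_pos'])
    d=goal-start;L=np.linalg.norm(d);d/=L
    A=start-d*(rad+10+22);yaw=np.degrees(np.arctan2(d[1],d[0]))
    cur=np.degrees(np.arctan2(T[1,0],T[0,0]))
    sh=T.T@(np.r_[A,p[2]*1000]-p*1000)
    print('approach',A.round(),'yaw',yaw.round(1),'turn about tool z',np.radians(-((yaw-cur+180)%360-180)).round(3),'shift tool',sh.round(),'cap travel',L.round(),'tcp travel',(L+22).round(),'z',p[2].round(4))
E
python3 - <<'E'
from h import *
a=cap('top')
P=lambda u,v,z: ray(a,(225+(u-1)/3,150+(v-1)/3),z)
l1,l2=P(498,95,0),P(537,352,0); b1,b2=P(693,68,.033),P(742,330,.033)
for n,q in zip('l1 l2 b1 b2'.split(),(l1,l2,b1,b2)): print(n,q.round(4))
print(np.linalg.norm(l1-l2),np.linalg.norm(b1-b2))
y=((l1-l2)/np.linalg.norm(l1-l2)+(b1-b2)/np.linalg.norm(b1-b2))[:2];y/=np.linalg.norm(y);x=np.array([y[1],-y[0]])
ml=((l1+l2)/2)[:2];mb=((b1+b2)/2)[:2]
print('depth',(mb-ml)@x, 'yaw',np.degrees(np.arctan2(x[1],x[0])))
O=((ml+.085*x)+(mb-.086*x))/2;print('O',O)
np.savez('pan.npz',O=O*1000,x=x,y=y)
caps={'y':(505,-43,26),'g':(545,85,22),'b':(437,80,24)}
for k,py in (('y',0),('g',65),('b',-65)):
    c=np.array(caps[k][:2],float);print(k,'cap in pan',((c-O*1000)@x).round(),((c-O*1000)@y).round());plan(c,O*1000+15*x+py*y,caps[k][2])
E
```

```text
l1 [ 0.6166 -0.2004  0.    ]
l2 [ 0.39   -0.1979  0.    ]
b1 [ 0.6127 -0.3612  0.033 ]
b2 [ 0.3865 -0.3602  0.033 ]
0.2265856876112044 0.22614001687515103
depth 0.16162255570192413 yaw -90.43929730986328
O [ 0.50143982 -0.27942129]
y cap in pan -236.0 2.0
approach [506.  15.] yaw -90.8 turn about tool z -1.107 shift tool [-462.  419.    1.] cap travel 251.0 tcp travel 273.0 z 0.2327
g cap in pan -365.0 41.0
approach [542. 139.] yaw -86.8 turn about tool z -1.178 shift tool [-548.  515.    1.] cap travel 381.0 tcp travel 403.0 z 0.2327
b cap in pan -359.0 -67.0
approach [437. 136.] yaw -90.1 turn about tool z -1.12 shift tool [-453.  557.    1.] cap travel 374.0 tcp travel 396.0 z 0.2327
```

>>> servo_tool --commands '[[[1,-37,34,0,0,0,-0.14],[1,-74,68,0,0,0,-0.28],[1,-111,102,0,0,0,-0.42],[1,-148,136,0,0,0,-0.56],[1,-185,170,0,0,0,-0.7]]]'

```text
time_s: 0.65
tcp_pos: [0.3638, -0.3289, 0.2334]
ee_rot: [[-0.405, -0.914, -0.0], [-0.914, 0.405, 0.0], [-0.0, 0.0, -1.0]]
wrist_force: [1.1, 0.8, -0.5]
gripper_width: 0.629
gripper_force: 0.0
```

```bash
cat > n.py <<'E'
import sys
from h import *
d=np.load('pan.npz');O,x,y=d['O'],d['x'],d['y']
caps={'y':(505,-43,26,0),'g':(545,85,22,65),'b':(437,80,24,-65)}
c=caps[sys.argv[1]];plan(np.array(c[:2],float),O+15*x+c[3]*y,c[2])
s=r.sense();print(s['tcp_pos'],s['time_s'],s['gripper_width'])
E
python3 n.py y
```

```text
approach [506.  15.] yaw -90.8 turn about tool z -0.402 shift tool [-372.    9.    0.] cap travel 251.0 tcp travel 273.0 z 0.2334
[ 0.36380147 -0.32893273  0.2333667 ] 0.65 0.6290490285800727
```

>>> servo_tool --commands '[[[1,-45,1,0,0,0,-0.1],[1,-90,2,0,0,0,-0.2],[1,-135,3,0,0,0,-0.3],[1,-180,4,0,0,0,-0.4],[1,-225,5,0,0,0,-0.4]]]'

```text
time_s: 1.15
tcp_pos: [0.4514, -0.1216, 0.2336]
ee_rot: [[-0.02, -1.0, 0.0], [-1.0, 0.02, 0.0], [-0.0, -0.0, -1.0]]
wrist_force: [1.0, -0.8, -0.5]
gripper_width: 0.173
gripper_force: 0.0
```

```bash
python3 n.py y
```

```text
approach [506.  15.] yaw -90.8 turn about tool z -0.005 shift tool [-138.  -52.    0.] cap travel 251.0 tcp travel 273.0 z 0.2336
[ 0.45139259 -0.12163665  0.23360549] 1.15 0.17348315201428993
```

>>> servo_tool --commands '[[[1,-28,-11,20,0,0,0],[1,-56,-21,40,0,0,0],[1,-84,-32,60,0,0,0],[1,-112,-42,80,0,0,0],[1,-138,-52,100,0,0,0]]]'

```text
time_s: 1.65
tcp_pos: [0.5064, 0.0146, 0.1327]
ee_rot: [[-0.022, -1.0, -0.0], [-1.0, 0.022, 0.0], [-0.0, 0.0, -1.0]]
wrist_force: [0.9, 0.6, 0.3]
gripper_width: 0.005
gripper_force: 0.0
```

```bash
python3 n.py y
python3 - <<'E'
from h import *
a=cap('wrist','w1.png')
hsv=cv2.cvtColor(a['pixels'],cv2.COLOR_RGB2HSV)
for n,lo,hi in [('y',(22,110,80),(35,255,255)),('b',(95,110,50),(130,255,255)),('g',(40,80,40),(90,255,255))]:
    m=cv2.inRange(hsv,lo,hi);k,_,st,ce=cv2.connectedComponentsWithStats(m)
    for i in range(1,k):
        if st[i,4]>300: print(n,ce[i].round(1),st[i],ray(a,ce[i],.017).round(3))
E
```

```text
approach [506.  15.] yaw -90.8 turn about tool z -0.007 shift tool [-0.  1.  0.] cap travel 251.0 tcp travel 273.0 z 0.1327
[0.50640181 0.01463614 0.13267272] 1.65 0.004557939125176683
y [276.  126.9] [ 239   92   75   71 4091] [ 0.505 -0.045  0.017]
b [361.8 262.7] [335 251  54  21 836] [0.439 0.061 0.017]
```

View pics/w1.png

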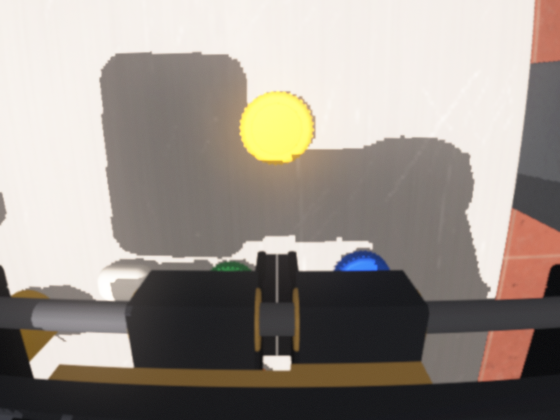

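The wrist view shows the yellow cap at (276,127), straight ahead of the closed fingers at (277,270). Green and blue lie behind them, clear of the descent.

>>> servo_tool --commands '[[[1,0,1,35,0,0,0],[1,0,1,70,0,0,0],[1,0,1,95,0,0,0],[1,0,1,110,0,0,0],[1,0,1,115,0,0,0]]]'

```text
time_s: 2.2
tcp_pos: [0.504, 0.0129, 0.0167]
ee_rot: [[-0.022, -1.0, -0.004], [-1.0, 0.022, -0.001], [0.001, 0.004, -1.0]]
wrist_force: [-0.1, -0.4, -0.0]
gripper_width: 0.005
gripper_force: 0.0
```

>>> servo_tool --commands '[[[1,8,0,0,0,0,0],[1,18,0,0,0,0,0],[1,30,0,0,0,0,0],[1,45,0,0,0,0,0],[1,60,0,0,0,0,0]]]'

```text
time_s: 2.7
tcp_pos: [0.5043, -0.048, 0.0193]
ee_rot: [[-0.022, -1.0, 0.002], [-1.0, 0.022, 0.0], [-0.0, -0.002, -1.0]]
wrist_force: [0.2, 0.8, 0.6]
gripper_width: 0.006
gripper_force: 0.2
```

>>> servo_tool --commands '[[[1,16,0,0,0,0,0],[1,32,0,0,0,0,0],[1,48,0,0,0,0,0],[1,64,0,0,0,0,0],[1,80,0,0,0,0,0]]]'

```text
time_s: 3.2
tcp_pos: [0.5022, -0.1284, 0.0192]
ee_rot: [[-0.023, -1.0, 0.001], [-1.0, 0.023, 0.0], [-0.0, -0.001, -1.0]]
wrist_force: [-0.0, 0.5, -0.7]
gripper_width: 0.003
gripper_force: 0.3
```

```bash
cat > y.py <<'E'
from h import *
import sys
d=np.load('pan.npz');O,x,y=d['O'],d['x'],d['y']
s=r.sense();p=np.array(s['tcp_pos'])*1000;print('tcp',p.round(1),'pan',((p[:2]-O)@x).round(),((p[:2]-O)@y).round())
for cam in sys.argv[1:]:
  a=cap(cam)
  hsv=cv2.cvtColor(a['pixels'],cv2.COLOR_RGB2HSV)
  for n,lo,hi in [('y',(22,110,80),(35,255,255)),('b',(95,110,50),(130,255,255)),('g',(40,80,40),(90,255,255))]:
    m=cv2.inRange(hsv,lo,hi);k,_,st,ce=cv2.connectedComponentsWithStats(m)
    for i in range(1,k):
        if st[i,4]>100:
            q=ray(a,ce[i],.019)[:2]*1000;print(cam,n,st[i],q.round(),'pan',((q-O)@x).round(),((q-O)@y).round())
E
python3 y.py wrist top
```

```text
tcp [ 502.2 -128.4   19.2] pan -151.0 -0.0
wrist y [ 217  145  119   66 4885] [ 501. -176.] pan -103.0 -1.0
top b [285 252  17  17 225] [437.  81.] pan -360.0 -67.0
```

>>> servo_tool --commands '[[[1,14,0,0,0,0,0],[1,28,0,0,0,0,0],[1,42,0,0,0,0,0],[1,56,0,0,0,0,0],[1,70,0,0,0,0,0]]]'

```text
time_s: 3.8
tcp_pos: [0.5006, -0.1978, 0.0186]
ee_rot: [[-0.022, -1.0, 0.0], [-1.0, 0.022, -0.0], [0.0, -0.0, -1.0]]
wrist_force: [-0.8, -0.3, 0.9]
gripper_width: 0.01
gripper_force: 0.3
```

>>> servo_tool --commands '[[[1,14,0,0,0,0,0],[1,28,0,0,0,0,0],[1,40,0,0,0,0,0],[1,52,0,0,0,0,0],[1,60,0,0,0,0,0]]]'

```text
time_s: 4.3
tcp_pos: [0.4992, -0.2577, 0.0185]
ee_rot: [[-0.023, -1.0, -0.0], [-1.0, 0.023, -0.0], [0.0, 0.0, -1.0]]
wrist_force: [0.2, -0.2, 0.9]
gripper_width: 0.003
gripper_force: 0.2
```

```bash
python3 y.py wrist; python3 n.py g
```

```text
tcp [ 499.2 -257.7   18.5] pan -22.0 -2.0
wrist y [ 215  146  122   69 5242] [ 499. -305.] pan 25.0 -3.0
approach [542. 139.] yaw -86.8 turn about tool z -0.079 shift tool [-398.  -33.   -0.] cap travel 381.0 tcp travel 403.0 z 0.0185
[ 0.49933347 -0.25832753  0.01849313] 4.35 0.004533350054187051
```

>>> servo_tool --commands '[[[1,-12,0,0,0,0,0],[1,-20,0,-15,0,0,0],[1,-30,0,-50,0,0,0],[1,-50,0,-85,0,0,0],[1,-80,0,-115,0,0,0]]]'

```text
time_s: 4.85
tcp_pos: [0.5015, -0.1755, 0.1364]
ee_rot: [[-0.022, -1.0, 0.002], [-1.0, 0.022, -0.001], [0.001, -0.002, -1.0]]
wrist_force: [0.6, 0.7, 1.2]
gripper_width: 0.006
gripper_force: 0.0
```

>>> servo_tool --commands '[[[1,-35,-3,0,0,0,0],[1,-75,-8,0,0,0,0],[1,-115,-12,0,0,0,0],[1,-155,-15,0,0,0,0],[1,-195,-18,0,0,0,0]]]'

```text
time_s: 5.35
tcp_pos: [0.523, 0.0207, 0.135]
ee_rot: [[-0.02, -1.0, 0.002], [-1.0, 0.02, 0.0], [-0.0, -0.002, -1.0]]
wrist_force: [0.2, -0.1, -0.2]
gripper_width: 0.004
gripper_force: 0.0
```

>>> servo_tool --commands '[[[1,-35,-3,0,0,0,-0.02],[1,-65,-6,0,0,0,-0.04],[1,-95,-9,0,0,0,-0.06],[1,-115,-12,0,0,0,-0.08],[1,-123,-15,0,0,0,-0.08]]]'

```text
time_s: 5.85
tcp_pos: [0.541, 0.1429, 0.1344]
ee_rot: [[0.061, -0.998, 0.001], [-0.998, -0.061, 0.001], [-0.0, -0.001, -1.0]]
wrist_force: [-0.0, -0.5, -0.4]
gripper_width: 0.008
gripper_force: 0.0
```

```bash
python3 y.py wrist top; python3 n.py g
```

```text
tcp [541.  142.9 134.4] pan -423.0 36.0
wrist b [ 389   99   67   65 3380] [440.  78.] pan -357.0 -65.0
wrist g [ 245   98   61   60 2873] [545.  84.] pan -363.0 41.0
top y [426 211  20  20 315] [ 497. -293.] pan 14.0 -4.0
top b [285 251  17  19 249] [437.  79.] pan -358.0 -67.0
top g [278 210  17  18 228] [545.  85.] pan -365.0 41.0
approach [542. 139.] yaw -86.8 turn about tool z 0.003 shift tool [ 3. -1.  0.] cap travel 381.0 tcp travel 403.0 z 0.1339
[0.54116091 0.14150899 0.13385726] 5.95 0.004170081222033393
```

>>> servo_tool --commands '[[[1,2,-1,35,0,0,0],[1,2,-1,70,0,0,0],[1,2,-1,97,0,0,0],[1,2,-1,111,0,0,0],[1,2,-1,115,0,0,0]]]'

```text
time_s: 6.45
tcp_pos: [0.5408, 0.1366, 0.0167]
ee_rot: [[0.056, -0.998, -0.004], [-0.998, -0.056, -0.002], [0.002, 0.004, -1.0]]
wrist_force: [-0.1, -0.6, 0.2]
gripper_width: 0.007
gripper_force: 0.0
```

>>> servo_tool --commands '[[[1,8,0,0,0,0,0],[1,18,0,0,0,0,0],[1,30,0,0,0,0,0],[1,45,0,0,0,0,0],[1,60,0,0,0,0,0]]]'

```text
time_s: 6.95
tcp_pos: [0.5461, 0.0774, 0.0193]
ee_rot: [[0.058, -0.998, 0.001], [-0.998, -0.058, 0.001], [-0.001, -0.001, -1.0]]
wrist_force: [0.3, -0.6, -0.0]
gripper_width: 0.01
gripper_force: 0.3
```

>>> servo_tool --commands '[[[1,16,0,0,0,0,0],[1,32,0,0,0,0,0],[1,48,0,0,0,0,0],[1,64,0,0,0,0,0],[1,80,0,0,0,0,0]]]'

```text
time_s: 7.45
tcp_pos: [0.5503, -0.0025, 0.0185]
ee_rot: [[0.058, -0.998, -0.0], [-0.998, -0.058, -0.0], [0.0, 0.0, -1.0]]
wrist_force: [0.1, 0.2, 0.5]
gripper_width: 0.004
gripper_force: 0.3
```

```bash
python3 y.py wrist
```

```text
tcp [550.3  -2.5  18.5] pan -277.0 47.0
wrist b [433 370  60  14 576] [449.  49.] pan -328.0 -55.0
wrist g [ 227  161  101  102 7829] [551. -36.] pan -244.0 48.0
```

>>> servo_tool --commands '[[[1,17,0,0,0,0,0],[1,34,0,0,0,0,0],[1,51,0,0,0,0,0],[1,68,0,0,0,0,0],[1,86,0,0,0,0,0]]]'

```text
time_s: 8.0
tcp_pos: [0.5551, -0.088, 0.0184]
ee_rot: [[0.058, -0.998, -0.0], [-0.998, -0.058, -0.0], [0.0, 0.0, -1.0]]
wrist_force: [0.0, 1.1, 0.4]
gripper_width: 0.004
gripper_force: 0.2
```

>>> servo_tool --commands '[[[1,17,0,0,0,0,0],[1,34,0,0,0,0,0],[1,51,0,0,0,0,0],[1,68,0,0,0,0,0],[1,86,0,0,0,0,0]]]'

```text
time_s: 8.5
tcp_pos: [0.5599, -0.1739, 0.0183]
ee_rot: [[0.058, -0.998, -0.001], [-0.998, -0.058, 0.0], [-0.0, 0.001, -1.0]]
wrist_force: [-0.3, 1.0, 0.5]
gripper_width: 0.005
gripper_force: 0.1
```

```bash
python3 y.py wrist
```

```text
tcp [ 559.9 -173.9   18.3] pan -106.0 58.0
wrist y [ 389    0  130   74 7320] [ 497. -285.] pan 5.0 -5.0
wrist g [ 226  162  102  102 7886] [ 561. -207.] pan -73.0 59.0
```

Green is on line; 84 mm remain, decelerating.

>>> servo_tool --commands '[[[1,17,0,0,0,0,0],[1,34,0,0,0,0,0],[1,51,0,0,0,0,0],[1,68,0,0,0,0,0],[1,82,0,0,0,0,0]]]'

```text
time_s: 9.05
tcp_pos: [0.565, -0.2564, 0.0185]
ee_rot: [[0.057, -0.998, -0.0], [-0.998, -0.057, -0.0], [0.0, 0.0, -1.0]]
wrist_force: [-0.3, 0.5, -0.6]
gripper_width: 0.007
gripper_force: 0.1
```

>>> servo_tool --commands '[[[1,-12,0,0,0,0,0],[1,-20,0,-15,0,0,0],[1,-30,0,-50,0,0,0.02],[1,-50,0,-85,0,0,0.04],[1,-80,0,-115,0,0,0.06]]]'

```text
time_s: 9.55
tcp_pos: [0.5608, -0.1742, 0.1365]
ee_rot: [[-0.003, -1.0, 0.002], [-1.0, 0.003, -0.001], [0.001, -0.002, -1.0]]
wrist_force: [1.1, -0.2, 1.0]
gripper_width: 0.003
gripper_force: 0.0
```

```bash
python3 y.py wrist; python3 n.py b
```

```text
tcp [ 560.8 -174.2  136.5] pan -106.0 59.0
wrist y [ 331    0   75   77 4550] [ 498. -295.] pan 15.0 -4.0
wrist g [ 236   10   64   67 3268] [ 566. -291.] pan 11.0 65.0
approach [437. 136.] yaw -90.1 turn about tool z 0.003 shift tool [-307.  126.   -2.] cap travel 374.0 tcp travel 396.0 z 0.1421
[ 0.56340666 -0.17095473  0.14210935] 9.6 0.006247522137715369
```

>>> servo_tool --commands '[[[1,-30,12,0,0,0,0],[1,-65,26,0,0,0,0],[1,-105,42,0,0,0,0],[1,-145,58,0,0,0,0],[1,-180,72,0,0,0,0]]]'

```text
time_s: 10.1
tcp_pos: [0.4877, 0.0075, 0.1347]
ee_rot: [[0.0, -1.0, 0.001], [-1.0, -0.0, 0.0], [-0.0, -0.001, -1.0]]
wrist_force: [-0.0, 1.2, 0.5]
gripper_width: 0.006
gripper_force: 0.0
```

>>> servo_tool --commands '[[[1,-35,14,0,0,0,0],[1,-70,28,0,0,0,0],[1,-100,40,0,0,0,0],[1,-122,49,0,0,0,0],[1,-130,52,0,0,0,0]]]'

```text
time_s: 10.6
tcp_pos: [0.4362, 0.1376, 0.1346]
ee_rot: [[0.002, -1.0, 0.002], [-1.0, -0.002, 0.001], [-0.001, -0.002, -1.0]]
wrist_force: [-0.2, -0.7, 0.7]
gripper_width: 0.001
gripper_force: 0.0
```

```bash
python3 y.py wrist; python3 n.py b
```

```text
tcp [436.2 137.6 134.6] pan -417.0 -68.0
wrist b [ 242   95   66   67 3445] [437.  79.] pan -358.0 -67.0
approach [437. 136.] yaw -90.1 turn about tool z 0.004 shift tool [ 2. -1. -0.] cap travel 374.0 tcp travel 396.0 z 0.1345
[0.43636704 0.13762089 0.13452045] 10.65 0.007493544678284548
```

>>> servo_tool --commands '[[[1,2,-1,35,0,0,0],[1,2,-1,70,0,0,0],[1,2,-1,97,0,0,0],[1,2,-1,111,0,0,0],[1,2,-1,115,0,0,0]]]'

```text
time_s: 11.15
tcp_pos: [0.4373, 0.1323, 0.0173]
ee_rot: [[-0.002, -1.0, -0.003], [-1.0, 0.002, -0.002], [0.002, 0.003, -1.0]]
wrist_force: [0.6, 1.3, 0.8]
gripper_width: 0.005
gripper_force: 0.0
```

>>> servo_tool --commands '[[[1,8,0,0,0,0,0],[1,18,0,0,0,0,0],[1,30,0,0,0,0,0],[1,45,0,0,0,0,0],[1,60,0,0,0,0,0]]]'

```text
time_s: 11.65
tcp_pos: [0.4381, 0.0722, 0.0192]
ee_rot: [[-0.002, -1.0, 0.001], [-1.0, 0.002, 0.001], [-0.001, -0.001, -1.0]]
wrist_force: [0.1, 0.5, 0.1]
gripper_width: 0.005
gripper_force: 0.2
```

>>> servo_tool --commands '[[[1,16,0,0,0,0,0],[1,32,0,0,0,0,0],[1,48,0,0,0,0,0],[1,64,0,0,0,0,0],[1,80,0,0,0,0,0]]]'

```text
time_s: 12.15
tcp_pos: [0.4377, -0.0081, 0.0191]
ee_rot: [[-0.003, -1.0, 0.001], [-1.0, 0.003, 0.0], [-0.0, -0.001, -1.0]]
wrist_force: [-0.4, 1.3, 0.6]
gripper_width: 0.004
gripper_force: 0.2
```

```bash
python3 y.py wrist
```

```text
tcp [437.7  -8.1  19.1] pan -271.0 -66.0
wrist b [ 220  152  111  110 9264] [437. -43.] pan -235.0 -66.0
```

>>> servo_tool --commands '[[[1,17,0,0,0,0,0],[1,34,0,0,0,0,0],[1,51,0,0,0,0,0],[1,68,0,0,0,0,0],[1,85,0,0,0,0,0]]]'

```text
time_s: 12.7
tcp_pos: [0.4373, -0.0929, 0.019]
ee_rot: [[-0.003, -1.0, 0.001], [-1.0, 0.003, 0.0], [-0.0, -0.001, -1.0]]
wrist_force: [-0.3, 0.7, 0.4]
gripper_width: 0.005
gripper_force: 0.2
```

>>> servo_tool --commands '[[[1,17,0,0,0,0,0],[1,34,0,0,0,0,0],[1,51,0,0,0,0,0],[1,68,0,0,0,0,0],[1,85,0,0,0,0,0]]]'

```text
time_s: 13.2
tcp_pos: [0.4369, -0.1779, 0.019]
ee_rot: [[-0.003, -1.0, 0.001], [-1.0, 0.003, 0.0], [-0.0, -0.001, -1.0]]
wrist_force: [-0.8, 0.1, 0.6]
gripper_width: 0.005
gripper_force: 0.1
```

```bash
python3 y.py wrist
```

```text
tcp [ 436.9 -177.9   19. ] pan -101.0 -65.0
wrist y [  51    0  127   74 7167] [ 499. -285.] pan 5.0 -2.0
wrist b [ 219  151  113  111 9435] [ 436. -213.] pan -66.0 -65.0
wrist g [   0    0   24   79 1449] [ 544. -286.] pan 6.0 43.0
```

>>> servo_tool --commands '[[[1,17,0,0,0,0,0],[1,34,0,0,0,0,0],[1,50,0,0,0,0,0],[1,66,0,0,0,0,0],[1,78,0,0,0,0,0]]]'

```text
time_s: 13.75
tcp_pos: [0.4368, -0.2556, 0.0189]
ee_rot: [[-0.003, -1.0, 0.0], [-1.0, 0.003, -0.0], [0.0, -0.0, -1.0]]
wrist_force: [-0.2, -0.2, -0.1]
gripper_width: 0.001
gripper_force: 0.2
```

>>> servo_tool --commands '[[[1,-12,0,0,0,0,0],[1,-20,0,-15,0,0,0],[1,-30,0,-50,0,0,0],[1,-50,0,-85,0,0,0],[1,-80,0,-115,0,0,0]]]'

```text
time_s: 14.25
tcp_pos: [0.4372, -0.1739, 0.1351]
ee_rot: [[-0.003, -1.0, 0.001], [-1.0, 0.003, -0.0], [0.0, -0.001, -1.0]]
wrist_force: [1.1, 0.4, 0.1]
gripper_width: 0.004
gripper_force: 0.0
```

```bash
python3 y.py wrist; python3 -c "
from h import *
cap('wrist','end.png');cap('top','endtop.png')"
```

```text
tcp [ 437.2 -173.9  135.1] pan -105.0 -65.0
wrist y [ 149    0   75   77 4499] [ 498. -295.] pan 15.0 -4.0
wrist b [ 242    5   70   73 3920] [ 436. -291.] pan 12.0 -65.0
wrist g [  60   16   65   65 3289] [ 565. -290.] pan 10.0 63.0
```

View pics/end.png

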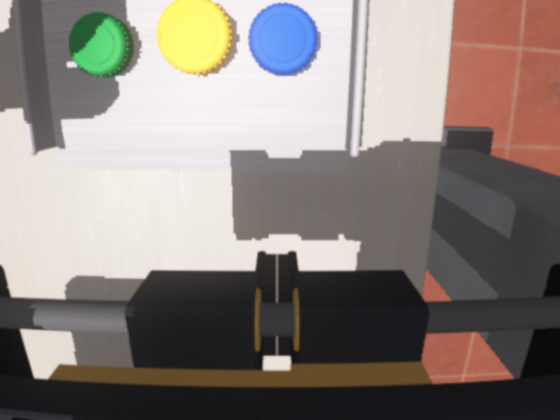

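The view shows green (100,44), yellow (195,35) and blue (283,39) lying flat and apart on the pan floor, well past the lip, and the gripper is clear of everything. I'm handing in.

```bash
python3 -c "
from h import *
print(r.finish_job())"
```

```text
the job is handed in; nothing more can be done
None
```

All three caps were swept into the pan and lie flat and apart on its floor, about 45 mm or more inside the limit at the lip; nothing else appeared to be touched, and I handed the job in at about 14 s (no verdict was returned).

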